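# Hang the dial gauge on the sprung hook, dial outward

### The job

Lift the dial gauge out of its slotted cradle and hang it by the eye in its hanger plate on the hook of the stand, with the dial facing outward, away from the post. Pass the eye over the upturned tip, press the plate back gently against the two sprung pins and let it down by feel onto the hook arm, whose height is not known exactly, before you let go, so that the springs hold the plate squarely against the inside of the tip. Do not force the hook, and leave the things standing around undisturbed.

Things in the scene. Friction and masses are not known exactly. Their poses are not given: they have to be found in the camera images.
- gauge: Dial gauge, about 0.2 kg, 162 mm tall. Origin: centre of its underside; z up, y across. The graduated dial looks along its -x, the plain back along +x. Casing 70 mm wide (y), 20 thick (x), 68 tall. Above it, at x = 0, a flat hanger plate 6 mm thick (x), 50 mm wide, up to 120 mm above the origin, with a rectangular eye through it (see gauge_eye).
- gauge_eye (a point): Centre of the eye in the hanger plate, 96 mm above the gauge's origin, same axes. The eye is 22 mm wide (y) and 24 mm tall: its edges lie 84 and 108 mm above the origin.
- gauge_tab (a point): Centre of the black grip tab on top of the gauge, 141 mm above its origin, same axes. The tab is 24 mm wide (y), 14 mm thick (x), 42 mm tall (120 to 162 mm above the origin). Grasp it from above across y.
- cradle: Fixed grey slotted block, foot 104 x 64 mm, 30 mm tall, in which the gauge stands at the start, its underside 8 mm above the worktop, in a slot 22 mm deep with 2 mm play all round. Origin: centre of its underside; slot along its y.
- stand: Fixed hook stand. Origin: under the post's axis, on the worktop; z up. The hook points outward along the stand's -x. Foot 110 x 120 x 12 mm, post 16 mm thick, 205 mm high. A collar on the post carries the hook: a level 8 mm round arm along -x at y = 0 with an upturned tip. The collar was set by hand: the arm's axis is 145 to 185 mm up, not measured; find it by touch or sight.
- post_top (a point): Top of the stand's post, on its axis, 205 mm above the worktop, stand's axes. Horizontally from here along -x: the tip (8 mm thick) has its back 87 mm and its front 95 mm out; its top is 14 mm above the arm's axis. A well hung plate has its middle 84 mm out, and the eye's upper edge rests on the arm's top, 4 mm above the arm's axis. The collar holds firm.
- pad (a joint): How far (m) two sprung pins are pushed back to the post: 0 free to 0.018. They lie level behind the tip at y = +-18 mm, 8 mm thick, 9 mm above the arm's axis, ends 86 mm out when free. They press outward with 0.3 N + 150 N/m. A plate held between pins and tip keeps them at about 0.005; they must be pushed further for it to get behind the tip.
- seat (a joint): How far (m) the sprung seat shoe in the top of the arm is pushed down: 0 free to 0.0045. The shoe (5 mm wide, 63 to 85 mm out) stands up to 4 mm above the arm's top and is pushed flush by less than 1 N, so the gauge's weight keeps it down once the eye rests on the arm.
- petri_dish: Closed petri dish, 91 mm across, 16 mm high, a bystander, origin at the centre of its underside
- small_beaker: Small glass beaker, 46 mm across, 58 mm high, a bystander, origin at the centre of its underside
- conical_flask: Conical flask, 62 mm across, 104 mm high, a bystander, origin at the centre of its underside
- kit_box: Reagent kit box, 70 x 112 x 54 mm, a bystander, origin at the centre of its underside
- marker: Marker pen, 135 mm long, lying, a bystander, origin at the centre of its underside
Not all that is in view belongs to the job. What is shaped like the gauge but yellow is not meant.

How it is judged:
By the outcome, as a careful person would: the job done as asked, in the order asked, and still so for the second after the job is handed in, with the robot touching nothing.
It also fails if it takes over 54 s, if anything falls off the work surface, if the arm or the gripper's body presses on something with over 40 N, if the wrist force passes 120 N, or if a joint passes its speed limit or range.

### The arm

A 6-joint arm with a two-finger parallel gripper is mounted at the origin on a cart in front of the work surface, level with it; the furniture and walls round the work are solid. World frame = base frame: x ahead of the robot, y to its left, z up, the work surface at z = 0. Lengths are in m, angles in degrees, forces in N, time in s.
With the tool pointing down it reaches from about 0.3 to 0.775 m from the base axis. Payload 14.6 kg.
Tool frame: the origin (TCP) lies at the very end of the fingers, on their centre line; the grasp point (between the pads) lies 19 mm behind it; z points along the fingers, y is the line along which they close (so a half turn about z gives the same grasp; the last joint's range is limited). The gripper opens to 85 mm and grips with 20 to 120 N. Pads are 22 mm wide; open, the fingers measure 114 mm over their backs; the gripper's body (76 mm by 85 mm) begins 54 mm behind the grasp point. The pads swing forward as they close: fully open they stand 13 mm farther back than shut.
Start: joints at [-70.68, 17.183, 87.147, -0, 75.671, -3.816], TCP at [0.216, -0.506, 0.231] pointing down, gripper open.
Joint ranges: [-173.82, 173.82], [-45.26, 126.66], [13.44, 144.39], [-59.66, 239.66], [0, 175.72], [-146.38, 146.38]. Speed limits (degrees/s): [127.2, 127.2, 147.25, 180, 180, 180].

### API

Orientations are given as a 3x3 rotation matrix whose columns are the frame's x, y, z axes.
In Python, from workcell import env gives the robot as it stands. The module is installed in compiled form; this text tells all that it offers.
- The arm moves only by the shell command python3 -m pendant 'ROWS' [FORCE]. ROWS is a JSON object of lists of equal length, an entry for each row: "grip": the opening, from 0 (shut) to 1 (fully open); "travel": the shift along the tool's x, y, z in m, a list of three; "twist": the turn about the tool's z in rad. In form: {"grip": [grip, ...], "travel": [[x, y, z], ...], "twist": [twist, ...]}. A call has 1 to 5 rows; each row shifts and turns the commanded pose from where the row before left it, along the tool's axes as they then stand; what a row does not reach is not made up. A row lasts 1/8 s, in which the tool goes at most 62.5 mm and 10.7 degrees, less where a joint would pass 70% of its speed; a pose out of reach is approached as far as the arm can. A call with a gripper value outside its range is refused whole. The fingers move at their own pace and stop on an object; FORCE is the grip in N (left out, the last holds). Time passes only in rows, so rows that do not move let the fingers close. It gives the time, the measured TCP pose, the force, the opening and the grip force at its end, in the units of the state.
- env.read_state(): the state, without advancing time (a new reading comes with each control period).
- env.grab_frame(name): name is "side" or "top" or "wrist"; returns a dict with "image" (400x640x3 uint8, blue, green, red), "range_z" (400x640 float32, m along the optical axis (not along the pixel's ray), 0 where there is no reading), "intrinsics" (3x3 intrinsics, pixels), "rvec" (rotation vector, rad) and "tvec" (3), from world to camera coordinates, as OpenCV has them; the wrist camera has in their place "mount" (4x4, takes a point from camera to tool coordinates, whose origin is the TCP and whose axes are the flange's). Camera axes: x right, y down, z forward; pixel columns grow to the right and rows downward; lengths in m; the calibration is good to about 2 mm. A picture is of the moment at which its call begins: read the wrist's pose just before it.
- env.sign_off(): hands the job in; it is judged then, once.
The state is a dict: "time": time; "joint_pos": joint angles; "joint_velocities": joint speeds; "effort": joint torques, N m; "eef_pos": TCP position; "tool_rot": TCP orientation; "contact_force": force on the tool from outside, world axes, zero at the start; "wrist_torque": the same for the moment, N m; "grip_width": opening from 0.0 (shut) to 1.0 (fully open); "grip_force": force on a finger pad.
Only numpy, scipy, OpenCV 4.12 (cv2) and the standard library are available. Lean on these libraries where they do the work, as an engineer would, in place of code of your own. Each camera call takes 0.05 s, during which the arm holds its last target. There are 200 camera calls.

## Working session

There is one attempt and no reset: what is moved stays moved. The work goes in short steps, Python scripts to look and compute and a shell command to move; the robot and the scene stay as the last step left them, time stands still between calls to the robot, and variables do not carry over. Pictures are saved under pics/ and viewed, at most 10 in all, crops included, and the job is handed in when it is done.

```bash
mkdir -p pics; cat > h.py <<'E'
import numpy as np, cv2
from workcell import env
def save(n):
    s=env.read_state(); f=env.grab_frame(n); 
    if n=='wrist':
        M=np.eye(4);M[:3,:3]=s['tool_rot'];M[:3,3]=s['eef_pos'];T=M@f['mount']
    else:
        R=cv2.Rodrigues(f['rvec'])[0];T=np.eye(4);T[:3,:3]=R.T;T[:3,3]=-R.T@np.array(f['tvec']).ravel()
    z=f['range_z'];K=f['intrinsics'];v,u=np.mgrid[:400,:640]
    P=np.stack([(u-K[0,2])/K[0,0]*z,(v-K[1,2])/K[1,1]*z,z],-1)@T[:3,:3].T+T[:3,3]
    P[z==0]=np.nan
    return f['image'],P,T,K
E
python3 - <<'E'
from h import *
for n in('side','top'):
    im,P,T,K=save(n); cv2.imwrite(f'pics/{n}0.png',im); np.savez(f'{n}0.npz',im=im,P=P,T=T,K=K); print(T[:3].round(3))
s=env.read_state();print(s['tool_rot'],s['eef_pos'],s['time'])
E
```

```text
[[-0.947 -0.227  0.227  0.259]
 [-0.32   0.618 -0.718  0.787]
 [ 0.023 -0.753 -0.658  0.852]]
[[ 0.026 -0.996  0.082  0.399]
 [-1.    -0.026 -0.005  0.04 ]
 [ 0.007 -0.082 -0.997  1.249]]
[[ 9.19592135e-01  3.92874263e-01 -3.44582118e-04]
 [ 3.92874409e-01 -9.19591624e-01  9.71527419e-04]
 [ 6.48132893e-05 -1.02878647e-03 -9.99999469e-01]] [ 0.2160182  -0.50557405  0.23078059] 0.1
```

View pics/side0.png

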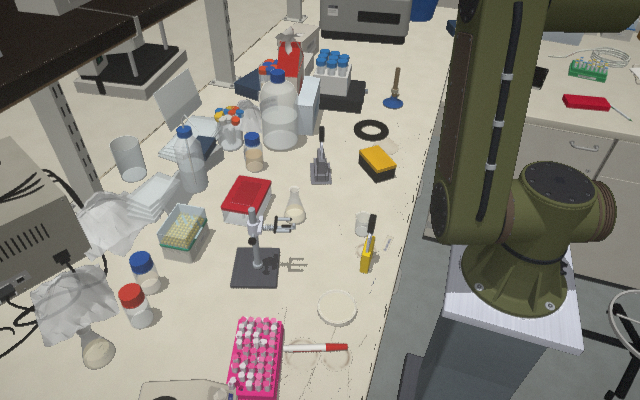

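View pics/top0.png

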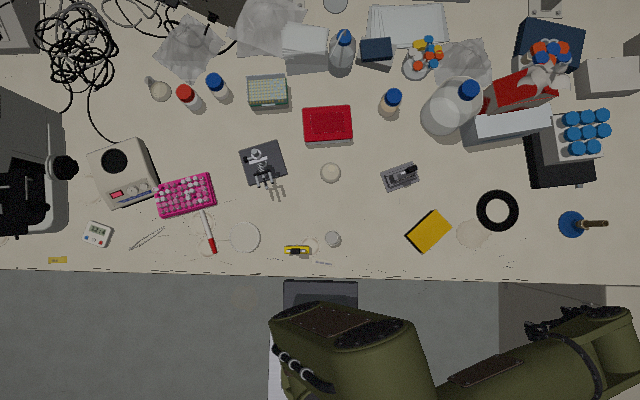

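The side view shows two gauge shapes: a grey one in the slotted cradle at about (320,165), top view (400,177), and a yellow one at (368,250), top view (298,249). The grey one fits the description; the yellow one is the excluded decoy. The stand is at (256,255), top view (262,163). I'll confirm the gauge in one crop and measure.

```bash
python3 - <<'E'
from h import *
d=np.load('side0.npz');t=np.load('top0.npz')
a=cv2.resize(d['im'][115:195,280:360],(400,400),interpolation=2);b=cv2.resize(t['im'][130:210,230:310],(400,400),interpolation=2)
c=cv2.resize(t['im'][150:206,372:428],(400,400),interpolation=2);e=cv2.resize(d['im'][195:295,220:320],(400,400),interpolation=2)
cv2.imwrite('pics/c1.png',cv2.resize(np.vstack([np.hstack([a,c]),np.hstack([e,b])]),(600,600)))
for n,q,(x0,x1,y0,y1) in(('gauge',t,(372,428,150,206)),('stand',t,(230,310,130,210))):
    P=q['P'][y0:y1,x0:x1].reshape(-1,3);P=P[np.isfinite(P[:,2])]
    for lo,hi in((.012,.04),(.05,.1),(.1,.125),(.125,.155),(.155,.18),(.18,.23)):
        m=(P[:,2]>lo)&(P[:,2]<hi)
        if m.sum()>4:
            r=cv2.minAreaRect(P[m][:,:2].astype(np.float32)*1000);print(n,lo,hi,m.sum(),np.median(P[m],0).round(3),np.round(r[0]),np.round(r[1]),round(r[2],1))
E
```

```text
gauge 0.012 0.04 212 [ 0.564 -0.197  0.029] [ 570. -211.] [43. 91.] 21.5
gauge 0.05 0.1 139 [ 0.564 -0.199  0.075] [ 570. -210.] [22. 69.] 19.9
gauge 0.1 0.125 6 [ 0.563 -0.189  0.109] [ 562. -191.] [9. 3.] 72.8
gauge 0.125 0.155 29 [ 0.566 -0.199  0.137] [ 570. -211.] [13. 48.] 11.8
gauge 0.155 0.18 57 [ 0.571 -0.21   0.169] [ 571. -211.] [13. 24.] 23.5
stand 0.012 0.04 487 [0.6   0.184 0.014] [617. 154.] [109. 207.] 18.6
stand 0.05 0.1 81 [0.673 0.068 0.061] [632. 118.] [ 35. 164.] 40.5
stand 0.125 0.155 124 [0.571 0.184 0.149] [564. 180.] [107.  57.] 37.7
stand 0.155 0.18 280 [0.56  0.186 0.161] [560. 181.] [104.  49.] 22.0
stand 0.18 0.23 41 [0.597 0.193 0.204] [598. 194.] [15. 14.] 45.9
```

View pics/c1.png

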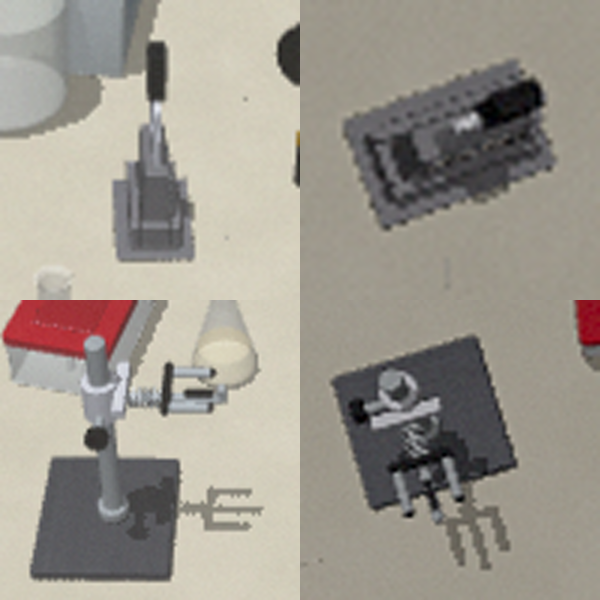

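The crop confirms the grey gauge: its black tab is up (top image about (406,170)), and the measured height of 0.169 and 13x24 mm size both fit. The hook points toward the robot at about -x. Next I'll move near the gauge and find the dial side with the wrist camera.

```bash
Z='[1,1,1,1,1]'
python3 -m pendant '{"grip":[1,1,1,1],"travel":[[0.043,-0.016,-0.01],[0.043,-0.016,-0.01],[0.043,-0.016,-0.01],[0.043,-0.016,-0.01]],"twist":[0,0,0,0]}' 40 
python3 -m pendant '{"grip":[1,1,1,1,1],"travel":[[0.043,-0.016,-0.01],[0.043,-0.016,-0.01],[0.043,-0.016,0],[0.043,-0.016,0],[0,0,0]],"twist":[0,0,0,0,0]}'
python3 - <<'E'
from h import *
im,P,T,K=save('wrist');cv2.imwrite('pics/w1.png',im);np.savez('w1.npz',P=P,im=im)
s=env.read_state();print(T.round(3),s['eef_pos'],s['joint_pos'],s['tool_rot'])
E
```

```text
time: 0.6
eef_pos: [0.3499, -0.3781, 0.2714]
tool_rot: [[0.92, 0.393, -0.0], [0.393, -0.92, 0.0], [-0.0, -0.0, -1.0]]
contact_force: [0.3, 0.1, -0.3]
grip_width: 1.0
grip_force: 0.0
time: 1.23
eef_pos: [0.4835, -0.2509, 0.2907]
tool_rot: [[0.918, 0.396, -0.001], [0.396, -0.918, 0.001], [-0.0, -0.001, -1.0]]
contact_force: [-0.5, -0.2, -0.1]
grip_width: 0.996
grip_force: 0.0
[[ 0.394 -0.878 -0.271  0.552]
 [-0.919 -0.377 -0.115 -0.221]
 [-0.001  0.295 -0.956  0.432]
 [ 0.     0.     0.     1.   ]] [ 0.48255631 -0.2520766   0.290747  ] [-3.14331961e+01  1.42783251e+01  8.29327849e+01 -6.83474023e-03
  8.28470188e+01  3.53094029e+01] [[ 9.18734007e-01  3.94875885e-01 -9.27379959e-04]
 [ 3.94876383e-01 -9.18734161e-01  4.28095662e-04]
 [-6.82970996e-04 -7.59506487e-04 -9.99999478e-01]]
```

View pics/w1.png

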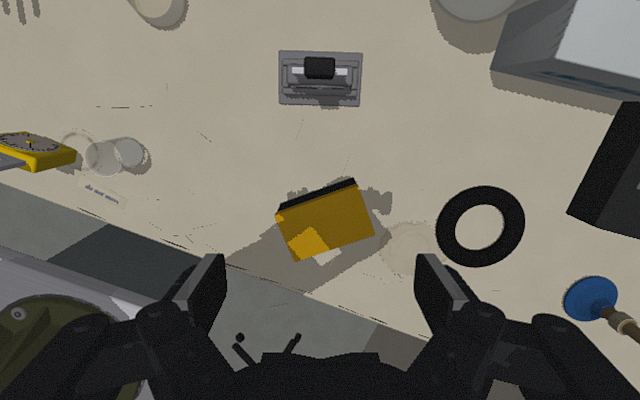

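The wrist view shows the grey gauge from above, with its tab at (320,67); the yellow decoy lies at left (30,150). Neither face of the gauge is visible yet. I'll go above it, so the camera looks back at its far face.

```bash
python3 - <<'E'
from h import *
d=np.load('w1.npz');P=d['P'].reshape(-1,3);im=d['im']
near=np.hypot(P[:,0]-.571,P[:,1]+.211)<.08
for lo,hi in((.02,.04),(.06,.09),(.12,.135),(.15,.18)):
    m=near&(P[:,2]>lo)&(P[:,2]<hi);r=cv2.minAreaRect(P[m][:,:2].astype(np.float32)*1000);print(lo,m.sum(),np.median(P[m],0).round(4),r)
print(env.grab_frame('wrist')['intrinsics'])
E
python3 -m pendant '{"grip":[1,1,1,1],"travel":[[0.04,0,0],[0.035,0,0],[0.02,0,0],[0,0,0]],"twist":[0,0,0,0]}' 
python3 - <<'E'
from h import *
im,P,T,K=save('wrist');np.savez('w2.npz',P=P,im=im)
near=(np.hypot(P[...,0]-.571,P[...,1]+.211)<.07)&(P[...,2]>.02)
v,u=np.where(near);print(u.min(),u.max(),v.min(),v.max())
c=im[v.min()-5:v.max()+5,u.min()-5:u.max()+5];cv2.imwrite('pics/w2.png',cv2.resize(c,None,fx=4,fy=4,interpolation=2)[:600,:800])
E
```

```text
0.02 1011 [ 0.5666 -0.2183  0.0279] ((572.4310302734375, -210.3397216796875), (40.048004150390625, 90.15311431884766), 21.4860897064209)
0.06 794 [ 0.5675 -0.2139  0.0737] ((571.8126831054688, -210.90948486328125), (22.607097625732422, 69.66452026367188), 21.18468475341797)
0.12 192 [ 0.569  -0.2082  0.1262] ((570.5639038085938, -211.44927978515625), (9.879653930664062, 49.64366912841797), 21.259416580200195)
0.15 640 [ 0.572 -0.211  0.168] ((572.4712524414062, -210.56179809570312), (14.173307418823242, 23.9180850982666), 21.813074111938477)
[[321.70196092   0.         319.90393503]
 [  0.         321.70196092 196.83176402]
 [  0.           0.           1.        ]]
time: 1.82
eef_pos: [0.5695, -0.2161, 0.2907]
tool_rot: [[0.92, 0.393, -0.001], [0.393, -0.92, 0.0], [-0.001, -0.001, -1.0]]
contact_force: [-0.6, -0.1, -0.9]
grip_width: 1.002
grip_force: 0.0
0 624 138 399Traceback (most recent call last):
  File "<stdin>", line 5, in <module>
cv2.error: OpenCV(4.12.0) /io/opencv/modules/imgproc/src/resize.cpp:4208: error: (-215:Assertion failed) !ssize.empty() in function 'resize'
```

```bash
python3 - <<'E'
from h import *
d=np.load('w2.npz');im=d['im'];cv2.imwrite('pics/w2.png',cv2.resize(im[120:360,200:440],(600,600),interpolation=2))
E
```

```text
(no output)
```

View pics/w2.png

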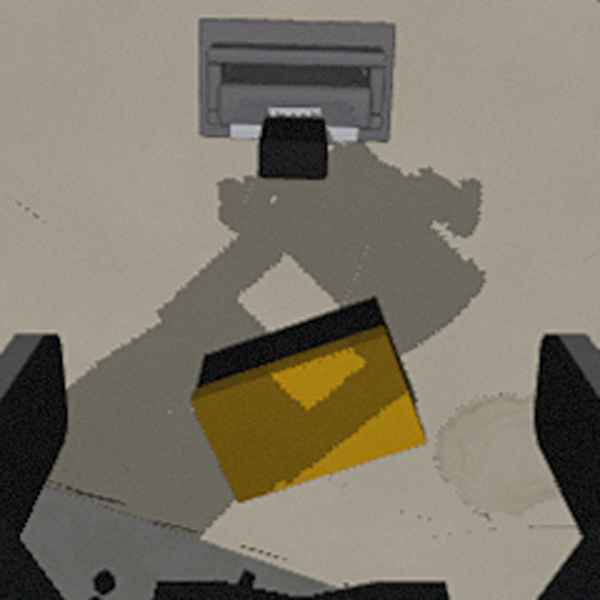

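The far face looks plain (dark strip, crop (295,72)), so the dial probably faces the robot; I'll verify once lifted. Now the grasp, TCP at z≈0.137.

```bash

python3 -m pendant '{"grip":[1,1,1,1,1],"travel":[[0.0045,-0.004,0.03],[0,0,0.04],[0,0,0.04],[0,0,0.03],[0,0,0.014]],"twist":[0.03,0,0,0,0]}' 
python3 -m pendant '{"grip":[0.6,0.2,0.1,0.1,0.1],"travel":[[0,0,0],[0,0,0],[0,0,0],[0,0,0],[0,0,0]],"twist":[0,0,0,0,0]}' 50
python3 -m pendant '{"grip":[0.1,0.1,0.1,0.1],"travel":[[0,0,0],[0,0,0],[0,0,0],[0,0,-0.004]],"twist":[0,0,0,0]}'
```

```text
time: 2.5
eef_pos: [0.5708, -0.2109, 0.1361]
tool_rot: [[0.931, 0.364, -0.002], [0.364, -0.931, 0.001], [-0.001, -0.001, -1.0]]
contact_force: [0.4, -0.2, 0.3]
grip_width: 1.001
grip_force: 0.0
time: 3.12
eef_pos: [0.5725, -0.2105, 0.1383]
tool_rot: [[0.931, 0.365, 0.002], [0.365, -0.931, -0.001], [0.001, 0.002, -1.0]]
contact_force: [1.0, -1.4, 6.0]
grip_width: 0.27
grip_force: 49.5
time: 3.62
eef_pos: [0.5718, -0.2099, 0.141]
tool_rot: [[0.931, 0.365, -0.001], [0.365, -0.931, 0.001], [-0.001, -0.001, -1.0]]
contact_force: [-0.4, 0.4, -1.0]
grip_width: 0.273
grip_force: 49.0
```

Gripped (width fits 24 mm). Lift, then look with the side camera.

```bash

python3 -m pendant '{"grip":[0.1,0.1,0.1,0.1,0.1],"travel":[[0,0,-0.02],[0,0,-0.035],[0,0,-0.05],[0,0,-0.04],[0,0,-0.015]],"twist":[0,0,0,0,0]}' 
python3 - <<'E'
from h import *
t=np.load('top0.npz');P=t['P']
for n,(x0,x1,y0,y1) in dict(decoy=(280,315,240,258),beaker=(322,345,228,250),petri=(228,262,220,254)).items():
    Q=P[y0:y1,x0:x1].reshape(-1,3);Q=Q[Q[:,2]>.012];print(n,Q.min(0).round(3),Q.max(0).round(3))
# stand foot + upper bits
for nm in('top0','side0'):
    Q=np.load(nm+'.npz')['P'].reshape(-1,3);c=np.hypot(Q[:,0]-.598,Q[:,1]-.194)
    m=(c<.1)&(abs(Q[:,2]-.012)<.005)
    r=cv2.minAreaRect(Q[m&(Q[:,2]>.0085)][:,:2].astype(np.float32)*1000);print('foot',r)
    m=(c<.02)&(Q[:,2]>.197);print('post',Q[m].mean(0),m.sum())
    m=(c<.12)&(c>.03)&(Q[:,2]>.13)&(Q[:,0]<.58);q=Q[m]
    for k in (15,17,19):
        a=np.radians(k);ex=np.array([np.cos(a),np.sin(a)]);ey=np.array([-ex[1],ex[0]])
        l=q[:,:2]-[.598,.194];x=-(l@ex);y=l@ey
        if k==17:
            for lo in range(40,100,5):
                b=(x*1000>=lo)&(x*1000<lo+5)
                for s,(ya,yb) in dict(arm=(-7,7),pl=(12,24),pr=(-24,-12)).items():
                    bb=b&(y*1000>ya)&(y*1000<yb)
                    if bb.sum():print(lo,s,bb.sum(),'y',round(y[bb].mean()*1000,1),'zmax',np.percentile(q[bb,2],90).round(4),end=' | ')
                print()
        im=save('side')[0] if k==15 and nm=='top0' else None
        if im is not None: cv2.imwrite('pics/s2.png',np.hstack([cv2.resize(im[60:200,250:390],(400,400)),cv2.resize(save('top')[0][130:230,350:450],(400,400))]))
E
```

```text
time: 4.25
eef_pos: [0.5723, -0.2101, 0.3033]
tool_rot: [[0.931, 0.365, 0.002], [0.365, -0.931, -0.001], [0.002, 0.002, -1.0]]
contact_force: [0.1, -0.4, -3.0]
grip_width: 0.27
grip_force: 49.4
decoy [0.34  0.053 0.025] [0.363 0.12  0.166]
beaker [ 0.365 -0.033  0.012] [0.407 0.007 0.061]
petri [0.337 0.197 0.012] [0.424 0.285 0.022]
foot ((602.3160400390625, 195.9418182373047), (110.29124450683594, 119.78480529785156), 18.479415893554688)
post [0.59774939 0.19415722 0.2040701 ] 34
40 arm 10 y -0.1 zmax 0.1551 | 
45 arm 6 y 0.6 zmax 0.164 | 45 pl 5 y 16.8 zmax 0.1648 | 45 pr 7 y -18.0 zmax 0.1665 | 
50 arm 12 y -0.7 zmax 0.1635 | 50 pl 10 y 16.5 zmax 0.1646 | 50 pr 9 y -18.3 zmax 0.1637 | 
55 arm 6 y -1.8 zmax 0.1526 | 55 pl 5 y 16.6 zmax 0.1633 | 55 pr 6 y -19.0 zmax 0.1623 | 
60 arm 6 y -0.6 zmax 0.154 | 60 pl 5 y 17.2 zmax 0.1616 | 60 pr 6 y -18.9 zmax 0.1613 | 
65 arm 5 y -2.2 zmax 0.1556 | 65 pl 7 y 16.2 zmax 0.1641 | 65 pr 5 y -19.0 zmax 0.1616 | 
70 arm 6 y -2.4 zmax 0.1585 | 70 pl 6 y 16.1 zmax 0.1612 | 70 pr 7 y -20.0 zmax 0.1611 | 
75 arm 7 y -1.9 zmax 0.1585 | 75 pl 6 y 15
[... 459 characters left out ...]
x 0.1648 | 
50 arm 9 y 1.2 zmax 0.1633 | 50 pl 13 y 19.0 zmax 0.1622 | 50 pr 10 y -17.6 zmax 0.1621 | 
55 arm 6 y 1.7 zmax 0.1528 | 55 pl 8 y 19.4 zmax 0.1609 | 55 pr 7 y -15.8 zmax 0.1604 | 
60 arm 7 y 1.8 zmax 0.1559 | 60 pl 8 y 19.3 zmax 0.1606 | 60 pr 8 y -15.3 zmax 0.1634 | 
65 arm 8 y 1.7 zmax 0.1564 | 65 pl 10 y 18.8 zmax 0.1624 | 65 pr 6 y -17.1 zmax 0.1605 | 
70 arm 12 y 0.8 zmax 0.1563 | 70 pl 10 y 19.7 zmax 0.1618 | 70 pr 6 y -16.7 zmax 0.1608 | 
75 arm 8 y 1.3 zmax 0.1575 | 75 pl 8 y 18.8 zmax 0.1613 | 75 pr 8 y -17.7 zmax 0.1609 | 
80 arm 8 y 1.0 zmax 0.1564 | 80 pl 8 y 17.9 zmax 0.1612 | 80 pr 4 y -16.4 zmax 0.1615 | 
85 arm 13 y 1.1 zmax 0.1614 | 
90 arm 12 y 0.2 zmax 0.1605 |
```

View pics/s2.png

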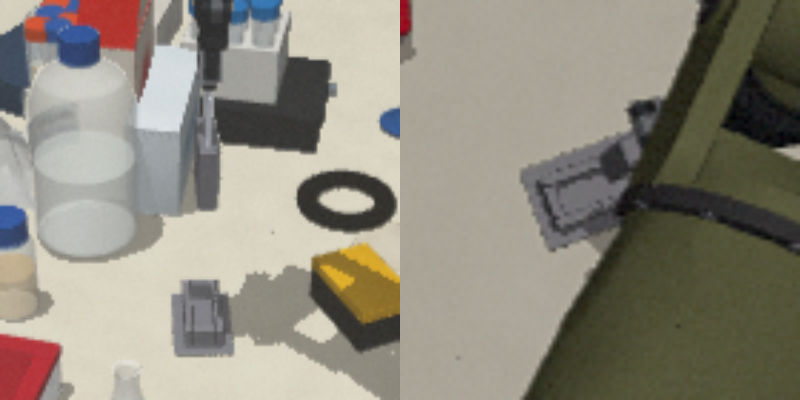

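The side view shows the gauge lifted clear (crop (208,150)), but edge-on. The wrist camera sees the tool's +x side, so I'll use it to check the back.

```bash

python3 - <<'E'
from h import *
im,P,T,K=save('wrist');cv2.imwrite('pics/w3.png',cv2.resize(im[180:400,200:440],(600,550)))
m=(P[...,2]>.12)&(P[...,2]<.3)&np.isfinite(P[...,2])
E
```

```text
(no output)
```

View pics/w3.png

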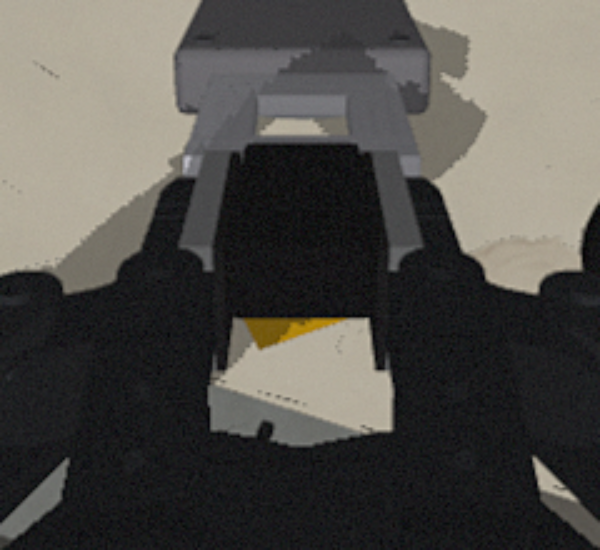

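The visible face is a plain casing with two bolts and no dial, so it is the back, and the dial looks along tool -x as needed. Stand yaw ≈18.5°, arm axis ≈0.1485. Moving to 130 mm out from the post.

```bash

python3 -m pendant '{"grip":[0.1,0.1,0.1,0.1,0.1],"travel":[[0.004,-0.025,0],[0.004,-0.04,0],[0.005,-0.045,0],[0.005,-0.045,0],[0.005,-0.045,0]],"twist":[0,0,0,0,0]}' 
python3 -m pendant '{"grip":[0.1,0.1,0.1,0.1,0.1],"travel":[[0.005,-0.045,0],[0.005,-0.045,0],[0.005,-0.045,0],[0.004,-0.03,0],[0,-0.01,0]],"twist":[0,0,0,0,0]}' 
python3 -m pendant '{"grip":[0.1,0.1,0.1],"travel":[[0,0,0],[0,0,0],[0,0,0]],"twist":[0.05,0,0]}' 
python3 - <<'E'
from h import *
im,P,T,K=save('wrist');cv2.imwrite('pics/w4.png',im);np.savez('w4.npz',P=P,im=im,T=T,K=K)
E
```

```text
time: 5.03
eef_pos: [0.5194, -0.0142, 0.299]
tool_rot: [[0.931, 0.365, -0.003], [0.365, -0.931, 0.0], [-0.003, -0.002, -1.0]]
contact_force: [1.1, -0.0, -1.5]
grip_width: 0.271
grip_force: 49.5
time: 5.65
eef_pos: [0.4734, 0.1555, 0.2994]
tool_rot: [[0.93, 0.367, -0.003], [0.367, -0.93, -0.001], [-0.003, -0.001, -1.0]]
contact_force: [0.1, -0.3, -1.5]
grip_width: 0.275
grip_force: 49.7
time: 6.02
eef_pos: [0.4743, 0.1538, 0.3007]
tool_rot: [[0.948, 0.318, -0.001], [0.318, -0.948, -0.0], [-0.001, -0.0, -1.0]]
contact_force: [-0.3, 0.1, -1.8]
grip_width: 0.272
grip_force: 49.6
```

View pics/w4.png

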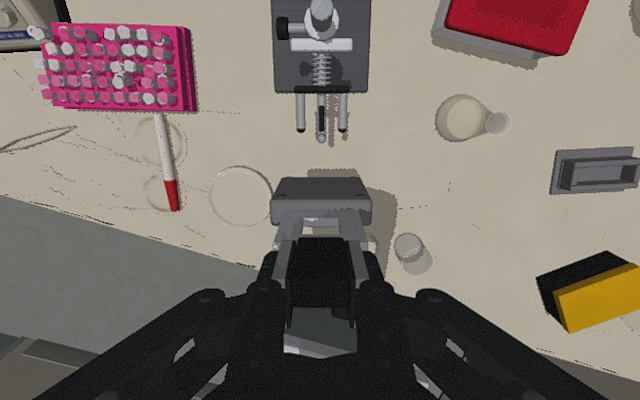

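The wrist view shows the hook ahead (tip (321,137), pins at x≈301 and 343) and the gauge squarely before it (casing centre x≈321). I'll measure both in the tool frame.

```bash

cat > rel.py <<'E'
from h import *
im,P,T,K=save('wrist')
s=env.read_state();L=(P-s['eef_pos'])@np.array(s['tool_rot']);z=P[...,2]
F=lambda m:L[m]*1000
def st(n,m):
    q=F(m)
    if len(q)>3:print(n,len(q),'x',np.percentile(q[:,0],[3,50,97]).round(1),'y',np.percentile(q[:,1],[3,50,97]).round(1),'z',(s['eef_pos'][2]*1000-np.percentile(q[:,2],[3,50,97])).round(1))
    return q
X,Y=L[...,0]*1000,L[...,1]*1000
f=(z>.12)&(z<.185)&(X>22)
dev={}
for n,a,b in(('pinL',-26,-12),('hook',-7,7),('pinR',12,26)):
    m=f&(Y>a)&(Y<b)&(X<95)&(X>22); q=st(n,m)
    if len(q)>9:
        for lo in range(20,95,6):
            c=q[(q[:,0]>=lo)&(q[:,0]<lo+6)]
            if len(c):print(' ',lo,len(c),'y',np.median(c[:,1]).round(1),'z',(s['eef_pos'][2]*1000-np.percentile(c[:,2],[10,90])).round(1))
st('post',(z>.2)&(z<.21)&(X>90)&(X<160)&(abs(Y)<25))
ft=(z>.009)&(z<.015)&(X>30)&(X<230)&(abs(Y)<80);r=cv2.minAreaRect(F(ft)[:,:2].astype(np.float32));print('foot',r)
st('casing top',(abs(z-(s['eef_pos'][2]-.061))<.006)&(X<20)&(X>-15)&(abs(Y)<45))
st('plate',(abs(z-(s['eef_pos'][2]-.03))<.02)&(X<20)&(X>-15)&(abs(Y)<45))
E
python3 rel.py
```

```text
pinL 448 x [47.7 67.3 82.9] y [-21.6 -17.5 -13.3] z [162.8 158.9 156.5]
  44 36 y -17.8 z [159.7 156.5]
  50 63 y -17.8 z [159.8 157.1]
  56 69 y -17.7 z [159.5 157.1]
  62 65 y -17.5 z [160.  157.4]
  68 64 y -17.4 z [159.7 157. ]
  74 86 y -17.4 z [161.9 157.1]
  80 65 y -17.0 z [163.2 161.4]
hook 746 x [40.  72.5 94. ] y [-5.6  0.3  5.5] z [162.8 153.1 146.4]
  32 5 y 0.3 z [159.  158.2]
  38 66 y 0.3 z [160.3 152. ]
  44 65 y 0.3 z [155.1 147.8]
  50 64 y 0.3 z [155.2 148.1]
  56 63 y 0.3 z [154.9 147.8]
  62 63 y 0.3 z [155.  148.1]
  68 63 y 0.3 z [151.2 147.9]
  74 88 y 0.3 z [162.5 148.4]
  80 107 y 0.3 z [162.9 150.4]
  86 98 y 0.3 z [154.7 145.5]
  92 64 y -0.5 z [154.4 142.8]
pinR 448 x [47.7 66.4 82.8] y [13.8 18.  21.8] z [162.7 158.9 156.3]
  44 34 y 17.7 z [159.5 157. ]
  50 72 y 17.8 z [159.9 156.3]
  56 74 y 18.1 z [159.8 157.2]
  62 62 y 18.1 z [160.  157.6]
  68 63 y 18.0 z [159.6 157.6]
  74 79 y 17.8 z [162.  157.8]
  80 64 y 17.6 z [162.9 161.2]
post 433 x [124.1 130.1 135.3] y [-6.4  0.2  6.8] z [204.6 203.2 201. ]
foot ((133.73622131347656, -0.1624908447265625), (102.50208282470703, 119.03817749023438), 0.030820287764072418)
casing top 1857 x [-7.4  4.2  9.7] y [-33.6  -0.7  32.2] z [244.7 237.  234.6]
plate 1732 x [-1.9  2.8  3.3] y [-24.6  -0.2  23.1] z [289.2 270.1 252.1]
```

Aligned to within about 1 mm and <1°; the post at x=130 agrees. Arm axis ≈0.1475, so entry TCP z ≈0.1855. Descending in front of the hook.

```bash

python3 -m pendant '{"grip":[0.1,0.1,0.1,0.1,0.1],"travel":[[0,0.001,0.03],[0,0,0.035],[0,0,0.03],[0,0,0.015],[0,0,0.005]],"twist":[0,0,0,0,0]}' 
python3 -m pendant '{"grip":[0.1,0.1,0.1],"travel":[[0.007,0,0],[0.007,0,0],[0,0,0]],"twist":[0,0,0]}' 
python3 rel.py
python3 - <<'E'
from h import *
im,P,T,K=save('side')
p=np.array([.515,.17,.15]);q=T[:3,:3].T@(p-T[:3,3]);u,v=(K@q)[:2]/q[2];u,v=int(u),int(v);print(u,v)
cv2.imwrite('pics/s5.png',cv2.resize(im[v-50:v+50,u-50:u+50],(600,600),interpolation=2))
E
```

```text
time: 6.75
eef_pos: [0.4746, 0.1533, 0.1861]
tool_rot: [[0.948, 0.318, -0.0], [0.318, -0.948, -0.0], [-0.0, -0.0, -1.0]]
contact_force: [0.3, -0.1, -2.4]
grip_width: 0.274
grip_force: 49.6
time: 7.12
eef_pos: [0.4885, 0.158, 0.1867]
tool_rot: [[0.948, 0.318, 0.001], [0.318, -0.948, 0.0], [0.001, 0.0, -1.0]]
contact_force: [-0.1, 0.1, -2.2]
grip_width: 0.268
grip_force: 49.6
pinL 1161 x [33.7 53.7 69.5] y [-22.1 -17.9 -13.2] z [162.8 159.  156.3]
  26 6 y -18.5 z [157.7 156.3]
  32 143 y -18.0 z [159.6 157.1]
  38 157 y -18.2 z [159.7 157. ]
  44 168 y -18.1 z [159.7 156.9]
  50 176 y -17.9 z [159.7 156.9]
  56 181 y -18.1 z [159.7 157.1]
  62 225 y -17.6 z [162.8 158.9]
  68 105 y -17.1 z [162.8 159. ]
hook 2518 x [26.7 67.5 93.3] y [-6.2 -0.6  5.8] z [162.5 152.6 143.2]
  20 59 y -0.2 z [160.3 158.2]
  26 196 y -0.5 z [159.8 148.4]
  32 145 y -0.2 z [155.  148.3]
  38 148 y -0.4 z [154.9 147.9]
  44 153 y -0.2 z [154.8 148.3]
  50 168 y -0.4 z [154.7 148.4]
  56 155 y -0.7 z [150.8 148.4]
  62 251 y -0.1 z [163.  151.1]
  68 306 y -0.1 z [162.2 149.1]
  74 260 y -0.7 z [154.2 146.5]
  80 262 y -0.1 z [154.1 147.5]
  86 297 y -1.1 z [154.1 146.2]
  92 118 y -0.6 z [153.2 144.2]
pinR 1135 x [33.7 53.3 69.4] y [13.3 17.2 21.3] z [162.7 159.  156.2]
  26 5 y 17.3 z [157.4 156.2]
  32 138 y 17.2 z [159.6 157.1]
  38 162 y 17.3 z [159.7 156.8]
  44 171 y 17.1 z [159.9 156.9]
  50 176 y 17.0 z [159.8 156.8]
  56 181 y 17.3 z [159.7 157. ]
  62 217 y 17.1 z [162.8 158.6]
  68 85 y 17.0 z [162.8 160.3]
foot ((111.86194610595703, -0.5571479797363281), (88.99942016601562, 118.63002014160156), 0.10507013648748398)
casing top 1874 x [-7.1  4.8 10.1] y [-33.6  -0.8  32.3] z [130.2 122.8 120.3]
plate 1747 x [-1.3  3.2  3.7] y [-24.7  -0.2  23. ] z [174.9 155.3 137.5]
292 227
```

View pics/s5.png

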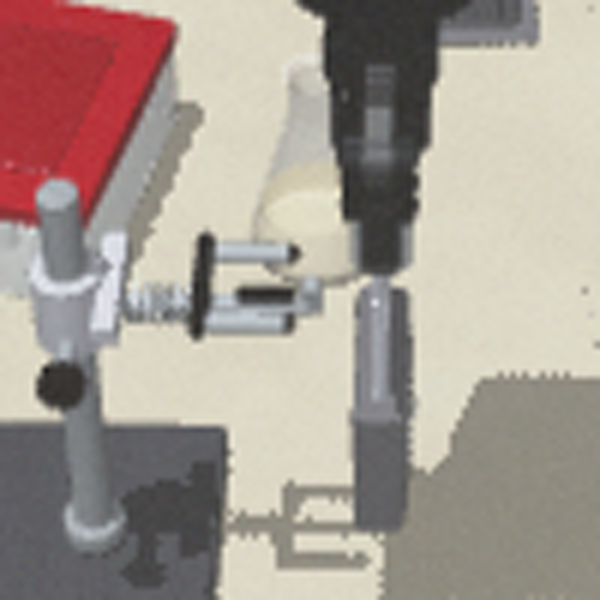

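The side view shows the gauge upright in front of the hook tip (tip (312,295), plate (380,340)). Lower 1.5 mm to centre the eye, then feed forward in small steps watching the force.

```bash

python3 -m pendant '{"grip":[0.1,0.1,0.1,0.1],"travel":[[0,0,0.0015],[0.006,0,0],[0.006,0,0],[0,0,0]],"twist":[0,0,0,0]}' 
python3 - <<'E'
from h import *
for _ in range(2):
    im,P,T,K=save('wrist');s=env.read_state();L=(P-s['eef_pos'])@np.array(s['tool_rot'])*1000
    X,Y,Z=L[...,0],L[...,1],-L[...,2]
    for nm,m in(('casingtop x4-9',(X>4.5)&(X<8.5)&(abs(Y)<33)&(abs(Y)>26)&(Z>-75)&(Z<-50)),('platetop',(abs(X)<2)&(abs(Y)<25)&(abs(Y)>18)&(Z>-30)&(Z<0))):
        if m.sum():print(nm,m.sum(),np.percentile(Z[m],[5,25,50,75,95]).round(1))
    print(s['contact_force'])
E
```

```text
time: 7.72
eef_pos: [0.4996, 0.1618, 0.1847]
tool_rot: [[0.948, 0.318, -0.0], [0.318, -0.948, -0.0], [-0.0, -0.0, -1.0]]
contact_force: [-0.3, -0.7, -1.9]
grip_width: 0.269
grip_force: 49.6
casingtop x4-9 129 [-65.1 -64.3 -63.8 -63.2 -62.7]
platetop 80 [-12.5 -12.1 -11.7 -11.4 -10.6]
[-1.60281898 -0.3156111  -2.33494615]
casingtop x4-9 128 [-65.1 -64.3 -63.9 -63.5 -62.9]
platetop 84 [-12.9 -12.3 -11.8 -11.4 -10.9]
[ 0.30786238 -0.37133423 -1.66506128]
```

```bash

python3 -m pendant '{"grip":[0.1,0.1,0.1],"travel":[[0.005,0,0],[0,0,0],[0,0,0]],"twist":[0,0,0]}'
```

```text
time: 8.2
eef_pos: [0.5039, 0.1632, 0.1847]
tool_rot: [[0.948, 0.318, -0.0], [0.318, -0.948, -0.0], [-0.0, -0.0, -1.0]]
contact_force: [-0.5, -0.3, -2.9]
grip_width: 0.269
grip_force: 49.6
```

The wrist depth shows the gauge sits 2.8 mm lower in the grip than assumed, so I raise 2.5 mm before the tip enters.

```bash

python3 -m pendant '{"grip":[0.1,0.1,0.1,0.1,0.1],"travel":[[0,0,-0.0025],[0,0,0],[0.003,0,0],[0.003,0,0],[0,0,0]],"twist":[0,0,0,0,0]}' 
python3 -m pendant '{"grip":[0.1,0.1,0.1],"travel":[[0.003,0,0],[0.002,0,0],[0,0,0]],"twist":[0,0,0]}'
python3 rel.py | head -20
```

```text
time: 8.82
eef_pos: [0.5098, 0.1652, 0.1872]
tool_rot: [[0.948, 0.318, -0.0], [0.318, -0.948, -0.0], [-0.0, -0.0, -1.0]]
contact_force: [0.7, -0.3, -2.4]
grip_width: 0.27
grip_force: 49.6
time: 9.2
eef_pos: [0.5145, 0.1668, 0.1873]
tool_rot: [[0.948, 0.318, -0.0], [0.318, -0.948, -0.0], [-0.0, 0.0, -1.0]]
contact_force: [0.6, -0.0, -1.7]
grip_width: 0.272
grip_force: 49.6
pinL 1521 x [23.9 71.1 92.1] y [-24.8 -18.3 -12.4] z [164.  159.6 138.4]
  20 99 y -18.1 z [159.8 157.1]
  26 155 y -18.2 z [159.8 156.6]
  32 147 y -18.0 z [162.3 157.6]
  38 224 y -17.5 z [162.8 157.3]
  68 310 y -18.6 z [161.1 159.2]
  74 211 y -18.6 z [161.  159.2]
  80 44 y -14.6 z [164.4 137.4]
  86 281 y -19.6 z [164.  138.8]
  92 50 y -19.2 z [164.1 138. ]
hook 2561 x [25.2 58.8 82. ] y [-6.5 -0.2  6.4] z [165.4 155.  143.5]
  20 99 y -0.2 z [154.8 147.8]
  26 154 y -0.8 z [151.1 147.7]
  32 97 y -0.2 z [162.9 149. ]
  38 341 y -0.2 z [162.9 151.4]
  44 259 y 0.4 z [154.4 146.1]
  50 204 y -0.2 z [154.  145.8]
  56 259 y 0.4 z [154.3 146.8]
  62 232 y -0.2 z [154.1 143.4]
  68 335 y -0.2 z [161.2 159.3]
```

```bash

python3 -m pendant '{"grip":[0.1,0.1,0.1,0.1,0.1],"travel":[[0.002,0,0],[0.002,0,0],[0.0015,0,0],[0.001,0,0],[0,0,0]],"twist":[0,0,0,0,0]}' 
python3 - <<'E'
from h import *
for i in range(3):
    im,P,T,K=save('side');print(env.read_state()['contact_force'])
p=np.array([.515,.17,.15]);q=T[:3,:3].T@(p-T[:3,3]);u,v=(K@q)[:2]/q[2];u,v=int(u),int(v)
cv2.imwrite('pics/s6.png',cv2.resize(im[v-40:v+40,u-40:u+40],(600,600),interpolation=2))
E
python3 rel.py | egrep 'post|plate|casing'
```

```text
time: 9.88
eef_pos: [0.5205, 0.1688, 0.1872]
tool_rot: [[0.948, 0.318, -0.0], [0.318, -0.948, -0.0], [-0.0, -0.0, -1.0]]
contact_force: [-2.2, 0.1, -2.1]
grip_width: 0.273
grip_force: 49.6
[-1.56075195 -0.51585447 -1.4148599 ]
[-0.96176788 -0.80890351 -1.68047108]
[-1.92606421  0.07149595 -2.07106692]
post 14 x [90.  90.2 90.6] y [-2.8 -0.5  1. ] z [203.5 202.1 201. ]
casing top 1190 x [-8.1  3.7  9.6] y [-34.2  -5.5  32.8] z [130.3 123.3 120.8]
plate 2551 x [-1.4  3.1 19. ] y [-24.2  -0.2  22.6] z [175.4 158.2 139. ]
```

View pics/s6.png

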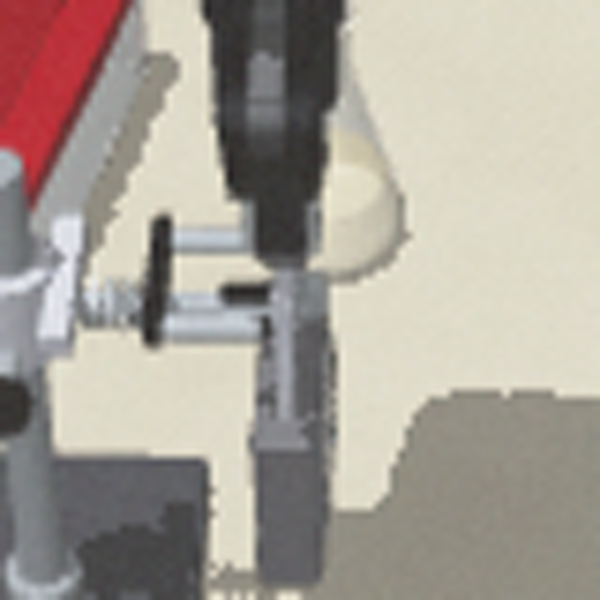

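The side view shows the tip (310,285) on the robot side of the plate and the pins pressed behind it. The spring force of about 1.7 N fits about 8 mm. Now lowering by feel.

```bash

python3 -m pendant '{"grip":[0.1,0.1,0.1,0.1,0.1],"travel":[[0,0,0.002],[0,0,0.002],[0,0,0.002],[0,0,0.001],[0,0,0]],"twist":[0,0,0,0,0]}' 
python3 -m pendant '{"grip":[0.1,0.1,0.1],"travel":[[0,0,0.001],[0,0,0.001],[0,0,0]],"twist":[0,0,0]}' 
python3 -m pendant '{"grip":[0.1,0.1],"travel":[[0,0,0.001],[0,0,0]],"twist":[0,0]}'
```

```text
time: 10.7
eef_pos: [0.5205, 0.1688, 0.1802]
tool_rot: [[0.948, 0.318, -0.0], [0.318, -0.948, -0.0], [-0.0, -0.0, -1.0]]
contact_force: [-0.2, -0.2, -3.2]
grip_width: 0.273
grip_force: 49.6
time: 11.08
eef_pos: [0.5205, 0.1688, 0.1782]
tool_rot: [[0.948, 0.318, -0.0], [0.318, -0.948, -0.0], [-0.0, -0.0, -1.0]]
contact_force: [-0.1, -1.5, -2.0]
grip_width: 0.271
grip_force: 49.6
time: 11.32
eef_pos: [0.5205, 0.1688, 0.1772]
tool_rot: [[0.948, 0.318, 0.0], [0.318, -0.948, 0.0], [0.0, -0.0, -1.0]]
contact_force: [-0.7, -0.4, -1.4]
grip_width: 0.271
grip_force: 49.6
```

```bash

for i in 1; do :; done
python3 -m pendant '{"grip":[0.1,0.1],"travel":[[0,0,0.001],[0,0,0]],"twist":[0,0]}' | egrep 'eef|cont'
python3 -m pendant '{"grip":[0.1,0.1],"travel":[[0,0,0.001],[0,0,0]],"twist":[0,0]}'| egrep 'eef|cont'
python3 - <<'E'
from h import *
F=[]
for i in range(6): env.grab_frame('side');F.append(env.read_state()['contact_force'])
print(np.mean(F,0).round(2))
E
```

```text
eef_pos: [0.5205, 0.1688, 0.1762]
contact_force: [-0.5, 0.3, -2.0]
eef_pos: [0.5205, 0.1688, 0.1752]
contact_force: [-0.9, -0.6, -1.5]
[-0.98 -0.32 -1.72]
```

```bash

python3 -m pendant '{"grip":[0.1,0.1],"travel":[[0,0,0.001],[0,0,0]],"twist":[0,0]}' | egrep 'eef|cont'
cat > f.py <<'E'
from h import *
F=[]
for i in range(4): env.grab_frame('side');F.append(env.read_state()['contact_force'])
print('mean',np.mean(F,0).round(2))
E
python3 f.py
python3 -m pendant '{"grip":[0.1,0.1],"travel":[[0,0,0.0008],[0,0,0]],"twist":[0,0]}'| egrep 'eef|cont'
python3 f.py
```

```text
eef_pos: [0.5205, 0.1688, 0.1743]
contact_force: [-1.0, -0.3, -1.3]
mean [-0.47 -0.35 -1.8 ]
eef_pos: [0.5206, 0.1688, 0.1738]
contact_force: [-2.2, -0.6, 2.5]
mean [-2.42 -0.45  3.91]
```

Firm contact at TCP z ≈0.1739. I'll relieve the load, then ease back toward the tip by feel before opening.

```bash

python3 -m pendant '{"grip":[0.1,0.1],"travel":[[0,0,-0.0006],[0,0,0]],"twist":[0,0]}' | egrep 'eef|cont'
python3 f.py
python3 -m pendant '{"grip":[0.1,0.1,0.1],"travel":[[-0.001,0,0],[-0.001,0,0],[0,0,0]],"twist":[0,0,0]}'| egrep 'eef|cont'
python3 f.py
```

```text
eef_pos: [0.5206, 0.1688, 0.1739]
contact_force: [-1.2, -0.7, -0.0]
mean [-0.44 -0.48  0.09]
eef_pos: [0.519, 0.1683, 0.1741]
contact_force: [5.4, 1.8, -3.6]
mean [ 4.83  1.93 -3.31]
```

```bash

python3 -m pendant '{"grip":[0.1,0.1],"travel":[[-0.0007,0,0],[0,0,0]],"twist":[0,0]}'| egrep 'eef|cont'
python3 f.py
```

```text
eef_pos: [0.5187, 0.1682, 0.1742]
contact_force: [8.2, 3.8, -5.5]
mean [ 8.94  2.86 -5.04]
```

The plate meets the tip. I'll ease forward 1.3 mm to unload, then open.

```bash

python3 -m pendant '{"grip":[0.1,0.1],"travel":[[0.0013,0,0],[0,0,0]],"twist":[0,0]}'| egrep 'eef|cont'
python3 f.py
python3 -m pendant '{"grip":[0.32,0.36,0.4,0.45,0.5],"travel":[[0,0,0],[0,0,0],[0,0,0],[0,0,0],[0,0,0]],"twist":[0,0,0,0,0]}' 20
python3 -m pendant '{"grip":[0.6,0.6,0.6],"travel":[[0,0,0],[0,0,0],[0,0,0]],"twist":[0,0,0]}'
python3 rel.py | egrep 'post|plate|casing'
python3 - <<'E'
from h import *
im,P,T,K=save('side')
p=np.array([.515,.17,.15]);q=T[:3,:3].T@(p-T[:3,3]);u,v=(K@q)[:2]/q[2];u,v=int(u),int(v)
cv2.imwrite('pics/s7.png',cv2.resize(im[v-40:v+40,u-40:u+40],(600,600),interpolation=2))
E
```

```text
eef_pos: [0.5192, 0.1684, 0.1741]
contact_force: [1.5, 0.0, -1.3]
mean [ 1.99  0.15 -1.54]
time: 15.58
eef_pos: [0.5192, 0.1684, 0.1741]
tool_rot: [[0.948, 0.318, -0.0], [0.318, -0.948, -0.0], [-0.0, -0.0, -1.0]]
contact_force: [0.4, 0.4, -0.1]
grip_width: 0.5
grip_force: 0.0
time: 15.95
eef_pos: [0.5192, 0.1684, 0.1741]
tool_rot: [[0.948, 0.318, -0.0], [0.318, -0.948, 0.0], [-0.0, -0.0, -1.0]]
contact_force: [-0.3, 0.1, 0.1]
grip_width: 0.6
grip_force: 0.0
post 116 x [90.  90.7 91.7] y [-4.2 -0.4  3.5] z [204.4 202.8 201.2]
casing top 1113 x [-7.2  4.2 10. ] y [-34.3  -5.5  32.9] z [117.4 110.  107.7]
plate 2694 x [-1.9  3.3 19.1] y [-24.   -0.5  22. ] z [162.8 157.1 125.8]
```

View pics/s7.png

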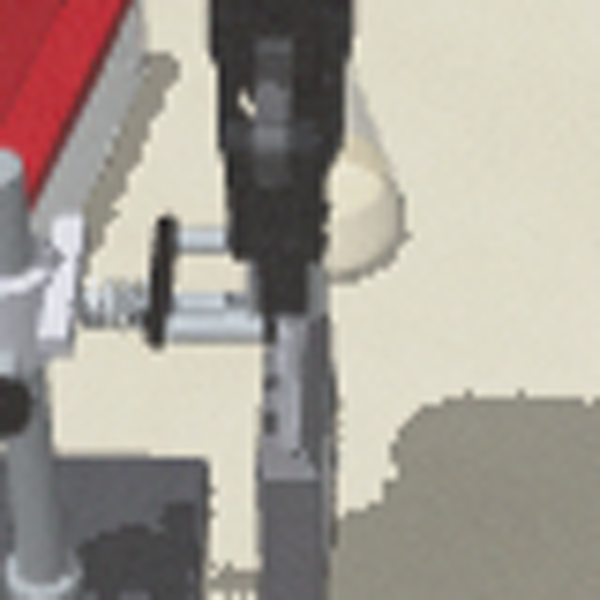

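The gauge hangs, with no force on the open gripper. I'll withdraw straight up and away, then verify.

```bash

python3 -m pendant '{"grip":[0.6,0.6,0.6,0.6,0.6],"travel":[[0,0,-0.008],[0,0,-0.015],[0,0,-0.03],[0,0,-0.04],[0,0,-0.04]],"twist":[0,0,0,0,0]}'
python3 -m pendant '{"grip":[0.6,0.6,0.6,0.6,0.6],"travel":[[-0.03,0.03,0],[-0.04,0.04,0],[-0.04,0.04,0],[-0.03,0.03,0],[0,0,0]],"twist":[0,0,0,0,0]}' | grep eef
python3 rel.py >/dev/null
python3 - <<'E'
from h import *
o=np.array([.598,.1955]);a=np.radians(18.5);R=np.array([[np.cos(a),np.sin(a)],[-np.sin(a),np.cos(a)]])
ims=[]
for n in('side','top'):
    im,P,T,K=save(n)
    p=np.array([.525,.17,.13]);q=T[:3,:3].T@(p-T[:3,3]);u,v=((K@q)[:2]/q[2]).astype(int)
    ims.append(cv2.resize(im[v-40:v+40,u-40:u+40],(400,400),interpolation=2))
    Q=P.reshape(-1,3);l=(Q[:,:2]-o)@R.T*1000;z=Q[:,2]*1000
    for nm,z0,z1 in(('tab',170,210),('plate',135,163),('casing',45,110)):
        m=(l[:,0]<-60)&(l[:,0]>-110)&(abs(l[:,1])<45)&(z>z0)&(z<z1)
        if nm=='plate':m&=abs(l[:,1])>10
        if m.sum()>4:print(n,nm,m.sum(),'x',np.percentile(l[m,0],[5,50,95]).round(1),'y',np.percentile(l[m,1],[5,50,95]).round(1),'ztop',z[m].max().round(1),cv2.minAreaRect(l[m].astype(np.float32))[2])
cv2.imwrite('pics/end.png',np.hstack(ims))
E
```

```text
time: 16.68
eef_pos: [0.519, 0.1683, 0.3096]
tool_rot: [[0.948, 0.318, 0.001], [0.318, -0.948, 0.0], [0.001, 0.0, -1.0]]
contact_force: [-0.6, 0.7, 0.1]
grip_width: 0.602
grip_force: 0.0
eef_pos: [0.4303, -0.0106, 0.3086]
side tab 128 x [-89.7 -83.2 -76.5] y [-8.2 10.3 13.2] ztop 207.4 2.7248640060424805
side plate 81 x [-85.3 -72.2 -61. ] y [-16.4  19.9  25.1] ztop 162.9 2.8563649654388428
side casing 218 x [-94.3 -86.  -73.5] y [-8.  33.2 35.7] ztop 110.0 0.07213550806045532
top tab 75 x [-91.1 -86.5 -78.5] y [-12.1  -1.1  10.3] ztop 210.0 1.1115405559539795
top plate 69 x [-87.2 -76.3 -61.2] y [-23.9 -16.3  20.6] ztop 162.9 0.02748432569205761
top casing 104 x [-95.6 -94.3 -78.4] y [-35.7  -5.   29.7] ztop 109.9 0.5374585390090942
```

View pics/end.png

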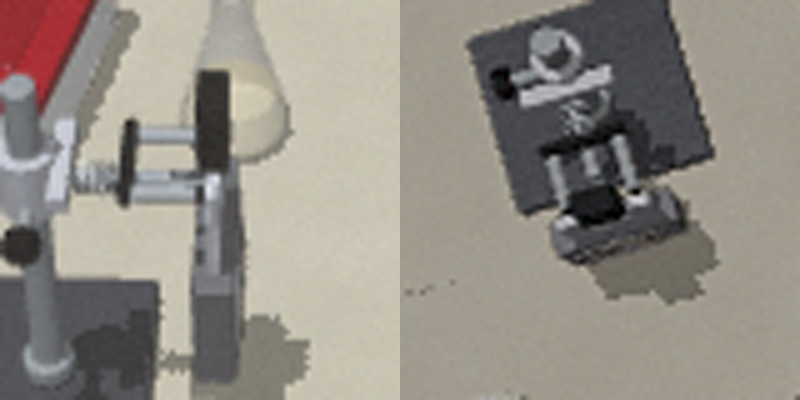

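The gauge hangs square with its middle about 84 mm out; the plain back was seen toward the post, and nothing was disturbed. Handing in.

```bash
python3 -c "
from workcell import env
print(env.sign_off())"
```

```text
the job is handed in; nothing more can be done
None
```

The job is handed in: the gauge hangs by its eye on the hook, square against the tip, with the gripper clear at about 17 s. I inferred that the dial faces outward from seeing the plain back toward the post, and I viewed 11 pictures against the limit of 10.

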